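# Feel along the spring pins of a bracelet jig

## Robot

A 7-joint arm with a two-finger parallel gripper is mounted at the origin on the work surface. World frame = base frame: x ahead of the robot, y to its left, z up, the work surface at z = 0. Lengths are in m, angles in rad, forces in N, time in s.
With the tool pointing down it reaches from about 0.4 to 0.875 m from the base axis. Payload 19.3 kg.
Tool frame: the origin (TCP) lies midway between the tips of the shut fingers; the grasp point (between the pads) lies 19 mm behind it (bot.pinch_z is the distance from the TCP to the grasp point, in m); z points along the fingers, y is the line along which they close (so a half turn about z gives the same grasp; the last joint's range is limited). The gripper opens to 85 mm and grips with 20 to 120 N. Pads are 22 mm wide; open, the fingers measure 114 mm over their backs; the gripper's body (76 mm by 85 mm) begins 54 mm behind the grasp point. The pads swing forward as they close: fully open they stand 13 mm farther back than shut.
Start: joints at [-1.222, 0.521, -0.036, 1.599, 0.021, 1.021, -0.113], TCP at [0.254, 0.571, 0.231] pointing down, gripper open.
Joint ranges: [-2.91, 2.91], [-0.3, 2.13], [-1.5, 1.42], [0.17, 2.43], [-1.26, 4.41], [0.16, 1.93], [-2.52, 2.52]. Speed limits (rad/s): [1.89, 1.89, 2.39, 2.39, 3.01, 3.01, 3.01].

## Interface

Orientations are given as [roll, pitch, yaw] about the fixed x, y, z axes, in that order (R = Rz(yaw) Ry(pitch) Rx(roll)).
In Python, from workcell import observe, viewer, bot gives the robot as it stands. The module is installed in compiled form; this text tells all that it offers.
- The arm moves only by the tool play_rows, never from a script. Its argument "motion" is a list of rows, each a list of 7 numbers: the shift along the tool's x, y, z in cm, then the turn, a rotation vector about the tool's x, y, z in rad, then the opening, from -1 (shut) to 1 (fully open), so that 0 is half open. A call has exactly 5 rows; each row is the pose to reach, as a shift and turn from the pose commanded when the call began, along the tool's axes at that moment; what a row does not reach only later rows make up. A row lasts 1/10 s, in which the tool goes at most 50 mm and 8.59 degrees, less where a joint would pass 70% of its speed; a pose out of reach is approached as far as the arm can. A call with a gripper value outside its range is refused whole. The fingers move at their own pace and stop on an object; "squeeze" is the grip in N (left out, the last holds). Time passes only in rows, so rows that repeat a pose let the fingers close, or fill a call up. It gives the time, the measured TCP pose, the force, the opening and the grip force at its end, in the units of the state.
- observe(): the state, without advancing time (a new reading comes with each control period).
- viewer.grab_frame(name): name is "side" or "top"; returns (picture, depth): 384x512x3 uint8, red, green, blue; 384x512 float32, m along the optical axis (not along the pixel's ray), 0 where there is no reading.
- viewer.camera_info(name): a dict with "fx", "fy", "cx", "cy" (pixels), "R" (3x3) and "t" (3): a world point X has camera coordinates R X + t. Camera axes: x right, y down, z forward; pixel columns grow to the right and rows downward; lengths in m; the calibration is good to about 2 mm. A picture is of the moment at which its call begins. camera_info takes no time and is no camera call.
- bot.job_done(): hands the job in; it is judged then, once.
The state is a dict: "clock": time; "qpos": joint angles; "qd": joint speeds; "joint_efforts": joint torques, N m; "position": TCP position; "tool_rot": TCP orientation; "force": force on the tool from outside, world axes, zero at the start; "moment": the same for the moment, N m; "grip_width": finger opening in m; "finger_force": force on a finger pad.
Only numpy, scipy, OpenCV 4.12 (cv2) and the standard library are available. Lean on these libraries where they do the work, as an engineer would, in place of code of your own. Each camera call takes 0.05 s, during which the arm holds its last target. There are 200 camera calls.

## Task

Check the springs of the bracelet jig by feel: with the fingertips, trace lightly along its curved row of six domed pin heads, head after head, beginning at the end where the tall brass post stands, so that each head in turn clearly dips (a few millimetres) and springs back up, and none is pushed down onto its stop. Pick nothing up and leave the post, the disc and everything else on the bench where they are; finish with all six pins up.

Things in the scene. Friction and masses are not known exactly. Their poses are not given: they have to be found in the camera images.
- jig: bracelet jig fixed to the bench: a dark wooden board 170 x 290 x 18 mm carrying a curved dark steel block (36 mm wide, its top 38 mm above the bench) that bends round a centre at x = -100 mm, y = 0 of the board with radius 120 mm. Six steel spring pins with round, low-domed heads stand in a row on the block's centre line, 34 mm apart. Origin: under the board's centre; x across the board towards the outside of the curve, y along the board, z up.
- pin0_top (a point): top of the domed head of spring pin 0 (head 26 mm across and 8 mm high, polished and slippery, crowned to a radius of 16 mm; at rest its top is 54 mm above the bench, 16 mm above the block). Pins are numbered 0 to 5 along the row from the board's +y end to its -y end. The point goes down with the head.
- pin1_top (a point): top of the domed head of spring pin 1 (head 26 mm across and 8 mm high, polished and slippery, crowned to a radius of 16 mm; at rest its top is 54 mm above the bench, 16 mm above the block). Pins are numbered 0 to 5 along the row from the board's +y end to its -y end. The point goes down with the head.
- pin2_top (a point): top of the domed head of spring pin 2 (head 26 mm across and 8 mm high, polished and slippery, crowned to a radius of 16 mm; at rest its top is 54 mm above the bench, 16 mm above the block). Pins are numbered 0 to 5 along the row from the board's +y end to its -y end. The point goes down with the head.
- pin3_top (a point): top of the domed head of spring pin 3 (head 26 mm across and 8 mm high, polished and slippery, crowned to a radius of 16 mm; at rest its top is 54 mm above the bench, 16 mm above the block). Pins are numbered 0 to 5 along the row from the board's +y end to its -y end. The point goes down with the head.
- pin4_top (a point): top of the domed head of spring pin 4 (head 26 mm across and 8 mm high, polished and slippery, crowned to a radius of 16 mm; at rest its top is 54 mm above the bench, 16 mm above the block). Pins are numbered 0 to 5 along the row from the board's +y end to its -y end. The point goes down with the head.
- pin5_top (a point): top of the domed head of spring pin 5 (head 26 mm across and 8 mm high, polished and slippery, crowned to a radius of 16 mm; at rest its top is 54 mm above the bench, 16 mm above the block). Pins are numbered 0 to 5 along the row from the board's +y end to its -y end. The point goes down with the head.
- pin0 (a joint): how far pin 0 is pushed straight down, in m: 0 at rest (sprung up), 0.008 on its stop. It yields at about 1.6 N, then 0.4 N per mm, and springs back.
- pin1 (a joint): how far pin 1 is pushed straight down, in m: 0 at rest (sprung up), 0.008 on its stop. It yields at about 1.6 N, then 0.4 N per mm, and springs back.
- pin2 (a joint): how far pin 2 is pushed straight down, in m: 0 at rest (sprung up), 0.008 on its stop. It yields at about 1.6 N, then 0.4 N per mm, and springs back.
- pin3 (a joint): how far pin 3 is pushed straight down, in m: 0 at rest (sprung up), 0.008 on its stop. It yields at about 1.6 N, then 0.4 N per mm, and springs back.
- pin4 (a joint): how far pin 4 is pushed straight down, in m: 0 at rest (sprung up), 0.008 on its stop. It yields at about 1.6 N, then 0.4 N per mm, and springs back.
- pin5 (a joint): how far pin 5 is pushed straight down, in m: 0 at rest (sprung up), 0.008 on its stop. It yields at about 1.6 N, then 0.4 N per mm, and springs back.
- end_a (a point): bare place on the board's top (18 mm above the bench) off the +y end of the row, 55 mm past pin 0
- end_b (a point): the same off the -y end of the row, 55 mm past pin 5
- post: loose tall brass post, 26 mm across its foot, 55 mm high, standing on the board at one end of the row (end_a or end_b); marks where to begin. Origin: centre of its underside.
- disc: loose low brass disc, 30 mm across, 14 mm high, lying on the board at the other end of the row. Origin: centre of its underside.
- ring: loose steel finger ring, 24 mm across, 7 mm high, lying on the board inside the curve. Origin: underside centre.
- tin: loose small round tin, 36 mm across, 24 mm high, on a corner of the board. Origin: underside centre.
- doming_cube: loose dark steel doming cube, 50 mm, on the bench to the robot's right. Origin: underside centre.
- hammer: loose hammer lying on the bench to the robot's left.
- file: loose flat file with a wooden handle, 280 mm long, on the bench to the right.
- jar: loose glass jar with a lid, 64 mm across, 75 mm high, on the bench to the left. Origin: underside centre.
Mind the look-alikes: they are no part of the job. Of the things that look like the tin, the smaller one is meant.

How it is judged:
On the way, in this order (a step that is already met when the one before it is completed fails the run):
1. the first (next to the tall post) pin head counted from the post is dipped by more than 1.5 mm, the other five up (((horizontal distance between post and end_a below 0.03 m and value of joint pin0 above 0.0015 m and value of joint each of pin1, pin2, pin3, pin4, pin5 below 0.001 m) or (horizontal distance between post and end_b below 0.03 m and value of joint pin5 above 0.0015 m and value of joint each of pin4, pin3, pin2, pin1, pin0 below 0.001 m))), for 0.05 s.
2. the second pin head counted from the post is dipped by more than 1.5 mm, the one before it sprung back up (within 1 mm) (((horizontal distance between post and end_a below 0.03 m and value of joint pin1 above 0.0015 m and value of joint pin0 below 0.001 m) or (horizontal distance between post and end_b below 0.03 m and value of joint pin4 above 0.0015 m and value of joint pin5 below 0.001 m))), for 0.05 s.
3. the third pin head counted from the post is dipped by more than 1.5 mm, the one before it sprung back up (within 1 mm) (((horizontal distance between post and end_a below 0.03 m and value of joint pin2 above 0.0015 m and value of joint pin1 below 0.001 m) or (horizontal distance between post and end_b below 0.03 m and value of joint pin3 above 0.0015 m and value of joint pin4 below 0.001 m))), for 0.05 s.
4. the fourth pin head counted from the post is dipped by more than 1.5 mm, the one before it sprung back up (within 1 mm) (((horizontal distance between post and end_a below 0.03 m and value of joint pin3 above 0.0015 m and value of joint pin2 below 0.001 m) or (horizontal distance between post and end_b below 0.03 m and value of joint pin2 above 0.0015 m and value of joint pin3 below 0.001 m))), for 0.05 s.
5. the fifth pin head counted from the post is dipped by more than 1.5 mm, the one before it sprung back up (within 1 mm) (((horizontal distance between post and end_a below 0.03 m and value of joint pin4 above 0.0015 m and value of joint pin3 below 0.001 m) or (horizontal distance between post and end_b below 0.03 m and value of joint pin1 above 0.0015 m and value of joint pin2 below 0.001 m))), for 0.05 s.
6. the sixth and last pin head counted from the post is dipped by more than 1.5 mm, the one before it sprung back up (within 1 mm) (((horizontal distance between post and end_a below 0.03 m and value of joint pin5 above 0.0015 m and value of joint pin4 below 0.001 m) or (horizontal distance between post and end_b below 0.03 m and value of joint pin0 above 0.0015 m and value of joint pin1 below 0.001 m))), for 0.05 s.
At the end, for the whole second after the job is handed in: all six pins have sprung up (within 1 mm), the post stands upright, and the post, disc, ring, tin, doming cube, hammer, file and jar are at rest within 15 mm of where they started (value of joint each of pin0, pin1, pin2, pin3, pin4, pin5 below 0.001 m and not (distance of post from where it was at the start of the episode above 0.015 m) and not (distance of disc from where it was at the start of the episode above 0.015 m) and not (distance of ring from where it was at the start of the episode above 0.015 m) and not (distance of tin from where it was at the start of the episode above 0.015 m) and not (distance of doming_cube from where it was at the start of the episode above 0.015 m) and not (distance of hammer from where it was at the start of the episode above 0.015 m) and not (distance of file from where it was at the start of the episode above 0.015 m) and not (distance of jar from where it was at the start of the episode above 0.015 m) and angle between post's own z axis and vertical below 0.15 rad and linear speed of each of post, disc, ring, tin below 0.02 m/s); the robot touches nothing.
It fails at once if a pin is pushed more than 7 mm down (onto its 8 mm stop) (value of joint any of pin0, pin1, pin2, pin3, pin4, pin5 above 0.007 m).
It fails at once if a loose thing is lifted, carried or shoved more than 15 mm (distance of any of post, disc, ring, tin, doming_cube, hammer, file, jar from where it was at the start of the episode above 0.015 m).
It fails at once if the post is tipped (angle between post's own z axis and vertical above 0.3 rad).
It also fails if it takes over 42 s, if anything falls off the work surface, if the arm or the gripper's body presses on something with over 40 N, if the wrist force passes 120 N, or if a joint passes its speed limit or range.

## Working session

There is one attempt and no reset: what is moved stays moved. The work goes in short steps, Python scripts to look and compute and a tool call to move; the robot and the scene stay as the last step left them, time stands still between calls to the robot, and variables do not carry over. Pictures are saved under pics/ and viewed, at most 10 in all, crops included, and the job is handed in when it is done.

Besides the shell and the picture viewer there is one more tool, called after ">>>" by a JSON object that holds its "method" and its "body". play_rows: Moves the arm, as the interface text tells. Its arguments: {"type":"object","properties":{"motion":{"type":"array"},"squeeze":{"type":"number"}},"required":["motion"]}

```bash
mkdir -p pics
python3 - <<'E'
from workcell import observe, viewer, bot
import cv2,numpy as np
print(observe())
for n in("top","side"):
    p,d=viewer.grab_frame(n); np.savez(f"{n}0.npz",p=p,d=d); cv2.imwrite(f"pics/{n}0.png",p[:,:,::-1]); print(n,viewer.camera_info(n))
E
```

```text
{'clock': 0.0, 'qpos': array([-1.22220665,  0.52199379, -0.03635707,  1.59999919,  0.02120907,
        1.02111934, -0.11281226]), 'qd': array([-0.00161453, -0.0009396 , -0.00054358,  0.00111358, -0.00123724,
        0.00123282,  0.0016315 ]), 'joint_efforts': array([ 1.77757111e-04, -9.27118635e+01,  1.97966002e+00, -3.69925010e+01,
        1.76648487e-02,  8.18653585e-03, -7.06941364e-05]), 'position': array([0.25404153, 0.57066803, 0.23074116]), 'tool_rot': array([-3.14046079e+00,  7.48054351e-05,  2.72281110e+00]), 'force': array([-1.0654009 ,  0.67013191,  0.01972561]), 'moment': array([-0.04490321, -0.03672798, -0.02619048]), 'finger_force': 0.0, 'grip_width': 0.085277570656663}
top {'fx': 437.23210567481726, 'fy': 437.23210567481726, 'cx': 261.3779356703924, 'cy': 197.77749477409088, 'R': array([[ 0.04021665, -0.99918412,  0.00370311],
       [-0.9764133 , -0.04008642, -0.21215593],
       [ 0.21213128,  0.00491644, -0.97722881]]), 't': array([-0.01806509,  0.5310221 ,  1.16788847])}
side {'fx': 427.2568163541166, 'fy': 427.2568163541166, 'cx': 246.3970946311577, 'cy': 187.07497005833207, 'R': array([[ 0.97869348, -0.20521662,  0.0067238 ],
       [-0.1550316 , -0.76003559, -0.63111894],
       [ 0.13462642,  0.61662959, -0.77565693]]), 't': array([-0.49539349,  0.11996599,  1.17598118])}
```

View pics/top0.png

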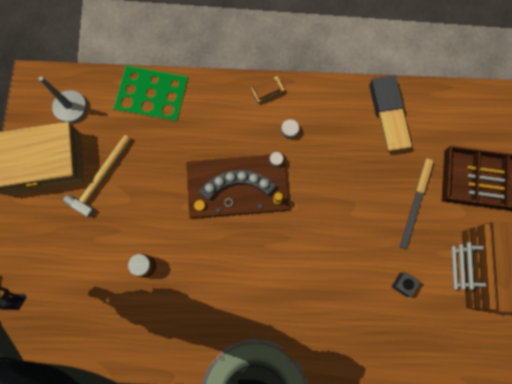

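View pics/side0.png

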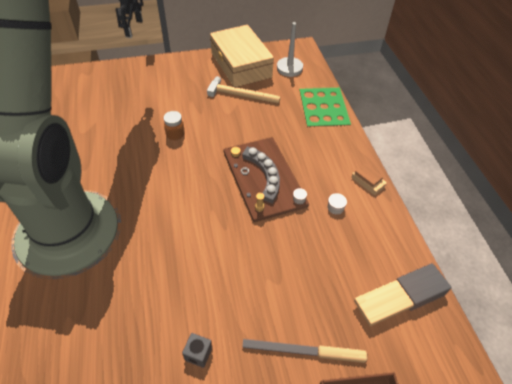

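The post is the brass piece at top (278,198) / side (259,203), and the disc is at top (200,205). Next I'll zoom in and measure the heads.

```bash
cat > h.py <<'E'
import numpy as np
from workcell import viewer
def ray(n,u,v):
    c=viewer.camera_info(n);R=c["R"];o=-R.T@c["t"]
    return o,R.T@np.array([(u-c["cx"])/c["fx"],(v-c["cy"])/c["fy"],1])
def onz(n,u,v,z):
    o,d=ray(n,u,v);return o+d*(z-o[2])/d[2]
def tri(a,b):
    (o,d),(p,e)=ray("top",*a),ray("side",*b)
    s=np.linalg.lstsq(np.c_[d,-e],p-o,rcond=None)[0]
    A,B=o+s[0]*d,p+s[1]*e
    return (A+B)/2,np.linalg.norm(A-B)
def pix(n,X):
    c=viewer.camera_info(n);q=c["R"]@X+c["t"];return q[0]/q[2]*c["fx"]+c["cx"],q[1]/q[2]*c["fy"]+c["cy"]
E
python3 - <<'E'
import numpy as np,cv2
from h import *
for n,(u0,v0,u1,v1) in dict(top=(180,145,300,225),side=(218,130,318,225)).items():
    p=np.load(f"{n}0.npz")["p"][v0:v1,u0:u1,::-1]
    cv2.imwrite(f"pics/{n}c.png",cv2.resize(p,None,fx=6,fy=6,interpolation=cv2.INTER_CUBIC))
    hsv=cv2.cvtColor(np.ascontiguousarray(p),cv2.COLOR_BGR2HSV)
    m=((hsv[...,1]>170)&(hsv[...,2]>120)&(abs(hsv[...,0].astype(int)-22)<7)).astype(np.uint8)
    k,_,s,c=cv2.connectedComponentsWithStats(m)
    print(n,[(c[i]+[u0,v0],s[i]) for i in range(1,k) if s[i,4]>5])
    m=((hsv[...,1]<60)&(hsv[...,2]>95)).astype(np.uint8)
    k,_,s,c=cv2.connectedComponentsWithStats(m)
    print(n,[(c[i].round(1)+[u0,v0],s[i,4]) for i in range(1,k) if s[i,4]>5])
E
```

```text
top [(array([277.15068493, 196.78082192]), array([93, 47, 10, 11, 73], dtype=int32)), (array([198.87128713, 204.81188119]), array([ 14,  54,  11,  12, 101], dtype=int32))]
top [(array([276.1, 158.5]), np.int32(139)), (array([229.1, 176.1]), np.int32(66)), (array([240.8, 174.9]), np.int32(66)), (array([252.5, 177.4]), np.int32(64)), (array([218. , 180.3]), np.int32(68)), (array([263.1, 182.8]), np.int32(67)), (array([208.3, 187.1]), np.int32(64))]
side []
side [(array([266.2, 171.2]), np.int32(633)), (array([235.3, 165. ]), np.int32(7)), (array([244.8, 170.8]), np.int32(34)), (array([299.4, 195.6]), np.int32(165)), (array([248.1, 194.7]), np.int32(9))]
```

View pics/topc.png

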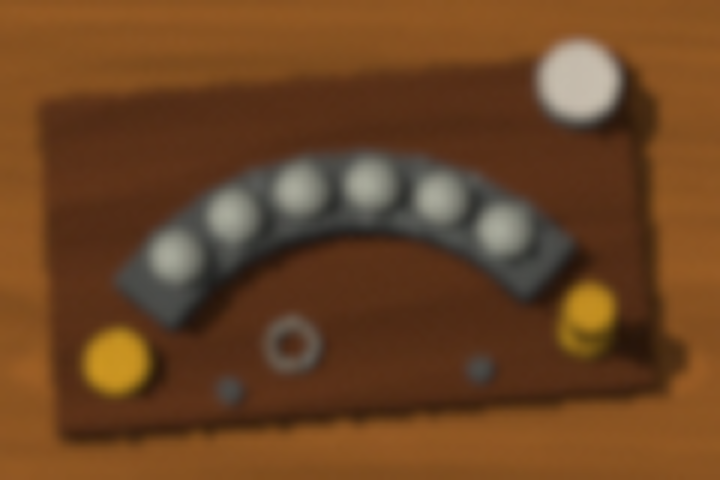

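View pics/sidec.png

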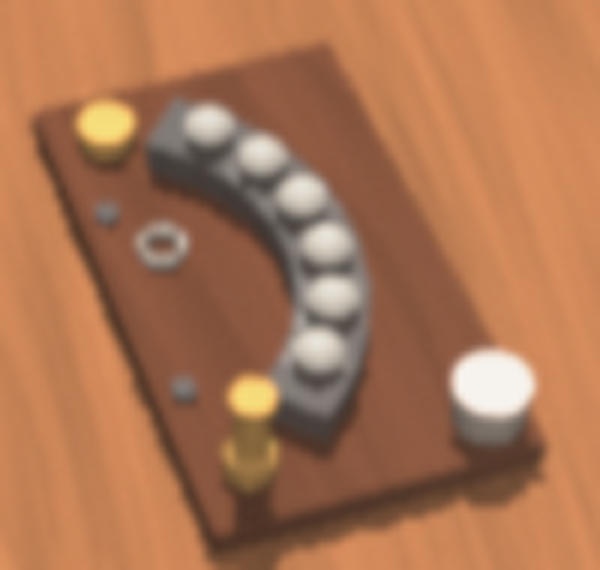

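Post at the -y end, beside the head at top (263,183), so the order is pin 5 → 0. The top crop shows six heads; side-view head centres are read from the side crop. I'll triangulate these and fit the jig pose.

```bash
cat > fit.py <<'E'
import numpy as np
from h import *
from workcell import observe
from scipy.spatial.transform import Rotation as Ro
T=np.array([(208.3,187.1),(218,180.3),(229.1,176.1),(240.8,174.9),(252.5,177.4),(263.1,182.8)])
S=np.array([(208,127),(260,157),(301,194),(326,243),(331,297),(317,352)])/6+[218,130]
W=np.array([tri(a,b)[0] for a,b in zip(T,S)])
P=np.array([onz("top",*a,.051) for a in T])
def fit(P):
    M=[]
    a=(2.5-np.arange(6))*34/120
    L=np.c_[-.1+.12*np.cos(a),.12*np.sin(a)]
    lc,pc=L.mean(0),P[:,:2].mean(0)
    H=(L-lc).T@(P[:,:2]-pc); th=np.arctan2(H[0,1]-H[1,0],H[0,0]+H[1,1])
    R=np.array([[np.cos(th),-np.sin(th)],[np.sin(th),np.cos(th)]])
    return (L-lc)@R.T+pc, th, th+a  # tops, board yaw, radial direction yaw
if __name__=="__main__":
    np.set_printoptions(precision=4,suppress=True)
    print(W);F,th,r=fit(P);print(P);print(F,th,"res",np.linalg.norm(F-P[:,:2],axis=1),"triangulated res",fit(W)[0]-F)
    print("tool yaw",r+np.pi/2)
    print("spacing",np.linalg.norm(np.diff(P,axis=0),axis=1))
    print("post",tri((277.15+1,196.8),(218+252/6,130+397/6)))
E
cat > go.py <<'E'
import sys,numpy as np
from fit import *
def rel(x,y,z,yaw):
    s=observe();R=Ro.from_euler("xyz",s["tool_rot"])
    d=R.inv().apply(np.array([x,y,z])-s["position"])*100
    rv=(R.inv()*Ro.from_euler("xyz",[np.pi,0,yaw])).as_rotvec()
    return d.round(2),rv.round(3)
F,th,r=fit(P)
i=int(sys.argv[1]);z=float(sys.argv[2])
s=observe();print(s["clock"],s["position"],s["tool_rot"],s["force"],s["grip_width"]);print(rel(*F[i],z,r[i]+np.pi/2))
E
python3 fit.py; python3 go.py 5 .15
```

```text
[[0.5591 0.1562 0.0403]
 [0.5802 0.1297 0.0409]
 [0.5936 0.0985 0.0435]
 [0.5985 0.0652 0.0425]
 [0.5926 0.0314 0.0419]
 [0.5781 0.0004 0.0407]]
[[0.5574 0.1548 0.051 ]
 [0.5783 0.1286 0.051 ]
 [0.5919 0.0979 0.051 ]
 [0.5968 0.0648 0.051 ]
 [0.5908 0.0312 0.051 ]
 [0.5763 0.0004 0.051 ]]
[[0.557  0.1552]
 [0.5786 0.1291]
 [0.5921 0.098 ]
 [0.5963 0.0643]
 [0.591  0.0309]
 [0.5765 0.0002]] 0.12470050811092434 res [0.0005 0.0005 0.0002 0.0007 0.0003 0.0003] triangulated res [[0.0019 0.0007]
 [0.0018 0.0006]
 [0.0018 0.0006]
 [0.0018 0.0006]
 [0.0017 0.0006]
 [0.0017 0.0006]]
tool yaw [2.4038 2.1205 1.8372 1.5538 1.2705 0.9872]
spacing [0.0335 0.0337 0.0334 0.0341 0.034 ]
post (array([ 0.5338, -0.0429,  0.0708]), np.float64(0.0016602023416108886))
0.1 [0.25410109 0.57070219 0.23079319] [-3.14060403e+00  1.23513368e-04  2.72276250e+00] [-0.94709554 -0.77912772  0.16359697] 0.0853806914978251
(array([-52.65, -39.  ,   8.12]), array([-1.000e-03,  1.000e-03,  1.736e+00]))
```

>>> {"method": "play_rows", "body": {"motion": [[-4, -3, 0, 0, 0, 0.14, -1], [-8, -6, 0, 0, 0, 0.28, -1], [-12, -9, 0, 0, 0, 0.42, -1], [-16, -12, 0, 0, 0, 0.56, -1], [-20, -15, 0, 0, 0, 0.7, -1]], "squeeze": 20}}

```text
clock: 0.6
position: [0.3764, 0.3506, 0.2312]
tool_rot: [-3.141, -0.0, 2.017]
force: [0.8, -0.4, 0.7]
grip_width: 0.0121
finger_force: 0.0
```

```bash
python3 go.py 5 .15
```

```text
0.6 [0.37640843 0.35061559 0.2312437 ] [-3.14142778e+00 -2.65386990e-05  2.01709010e+00] [ 0.76979472 -0.40059919  0.71589688] 0.012123496452368704
(array([-40.24,   2.92,   8.12]), array([-0.  ,  0.  ,  1.03]))
```

>>> {"method": "play_rows", "body": {"motion": [[-4.5, 0.3, 0, 0, 0, 0.14, -1], [-9, 0.6, 1, 0, 0, 0.28, -1], [-13.5, 0.9, 2, 0, 0, 0.42, -1], [-18, 1.2, 3, 0, 0, 0.56, -1], [-22, 1.5, 4, 0, 0, 0.7, -1]]}}

```text
clock: 1.1
position: [0.4861, 0.1591, 0.191]
tool_rot: [3.141, 0.0, 1.316]
force: [0.5, 1.3, 0.1]
grip_width: -0.0001
finger_force: 0.0
```

```bash
python3 go.py 5 .15
```

```text
1.1 [0.48614396 0.15910211 0.19099195] [3.14132480e+00 1.11594570e-04 1.31646259e+00] [0.48724044 1.3246964  0.0560593 ] -0.00010295987243291278
(array([-13.1 ,  12.74,   4.1 ]), array([0.   , 0.   , 0.329]))
```

>>> {"method": "play_rows", "body": {"motion": [[-3, 3, 1, 0, 0, 0.1, -1], [-6.2, 6, 2, 0, 0, 0.2, -1], [-9.5, 9, 3, 0, 0, 0.33, -1], [-13.1, 12.7, 4, 0, 0, 0.33, -1], [-13.1, 12.74, 6, 0, 0, 0.33, -1]]}}

```text
clock: 1.6
position: [0.5793, -0.0034, 0.1317]
tool_rot: [3.137, 0.001, 0.986]
force: [-0.2, 0.9, -0.5]
grip_width: -0.0002
finger_force: 0.0
```

```bash
python3 go.py 5 .08
python3 - <<'E'
import cv2
from workcell import viewer
import numpy as np
a=[]
for n,(u0,v0,u1,v1) in dict(top=(190,140,310,230),side=(208,130,328,220)).items():
    p,_=viewer.grab_frame(n);a.append(cv2.resize(p[v0:v1,u0:u1,::-1],(400,300),interpolation=cv2.INTER_CUBIC))
cv2.imwrite("pics/a.png",np.hstack(a))
E
```

```text
1.6 [ 0.57932624 -0.00336041  0.13169574] [3.13745506e+00 5.12341821e-04 9.86124717e-01] [-0.23320051  0.89506892 -0.48441831] -0.00015910978760114934
(array([ 0.15, -0.46,  5.17]), array([ 0.004,  0.001, -0.001]))
```

View pics/a.png

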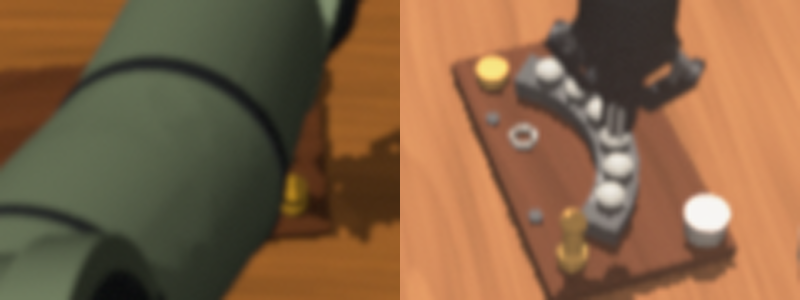

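The side view shows the shut fingers above the row with the knuckles clear of post and tin; the top view is blocked by the arm. Going lower.

>>> {"method": "play_rows", "body": {"motion": [[0, 0, 2, 0, 0, 0, -1], [0, 0, 4, 0, 0, 0, -1], [0, 0, 6, 0, 0, 0, -1], [0, 0, 6, 0, 0, 0, -1], [0, 0, 6, 0, 0, 0, -1]]}}

```text
clock: 2.2
position: [0.5768, 0.0038, 0.0722]
tool_rot: [-3.141, -0.0, 0.994]
force: [0.8, 0.0, -0.1]
grip_width: 0.0005
finger_force: 0.0
```

```bash
python3 go.py 5 .050
python3 - <<'E'
import cv2
from workcell import viewer
p,_=viewer.grab_frame("side");cv2.imwrite("pics/b.png",cv2.resize(p[140:220,228:328,::-1],(750,600),interpolation=cv2.INTER_CUBIC))
E
```

```text
2.2 [0.5767651  0.00378992 0.07215444] [-3.14136818e+00 -1.26439712e-04  9.93806592e-01] [ 0.755828    0.00342308 -0.05878964] 0.0005099620355979198
(array([-0.31,  0.17,  2.22]), array([-0.   , -0.   ,  0.007]))
```

View pics/b.png

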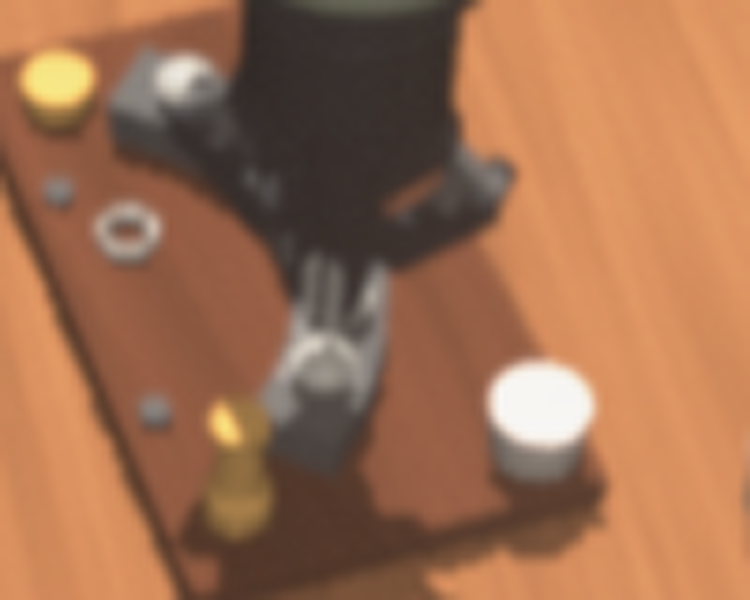

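Fingertips hang straight over the head next to the post (head at about (325,360)); the path is clear. Pressing gently.

>>> {"method": "play_rows", "body": {"motion": [[-0.3, 0.15, 1.0, 0, 0, 0, -1], [-0.3, 0.15, 1.6, 0, 0, 0, -1], [-0.3, 0.15, 1.9, 0, 0, 0, -1], [-0.3, 0.15, 2.1, 0, 0, 0, -1], [-0.3, 0.15, 2.1, 0, 0, 0, -1]]}}

```text
clock: 2.75
position: [0.5764, -0.0005, 0.0502]
tool_rot: [-3.141, 0.0, 0.993]
force: [0.3, -1.2, 2.5]
grip_width: 0.0001
finger_force: 1.4
```

```bash
python3 go.py 5 .050
```

```text
2.75 [ 5.76372164e-01 -4.64240728e-04  5.01688136e-02] [-3.14143030e+00  1.88051032e-04  9.92619489e-01] [ 0.33888673 -1.2065391   2.51236096] 9.109763036275776e-05
(array([ 0.06, -0.03,  0.02]), array([-0.   ,  0.   ,  0.005]))
```

>>> {"method": "play_rows", "body": {"motion": [[0, 0, 0.05, 0, 0, 0, -1], [0, 0, 0.05, 0, 0, 0, -1], [0, 0, 0.05, 0, 0, 0, -1], [0, 0, 0.05, 0, 0, 0, -1], [0, 0, 0.05, 0, 0, 0, -1]]}}

```text
clock: 3.25
position: [0.5765, -0.0004, 0.0499]
tool_rot: [3.141, -0.0, 0.993]
force: [-1.4, -1.4, 2.9]
grip_width: 0.0003
finger_force: 1.5
```

```bash
python3 go.py 4 .050
python3 - <<'E'
from workcell import viewer,observe
import numpy as np
f=[]
for _ in range(6): viewer.grab_frame("side");s=observe();f.append(np.r_[s["force"],s["position"][2]])
print(np.mean(f,0))
E
```

```text
3.25 [ 5.76469068e-01 -3.93969517e-04  4.98747647e-02] [ 3.14144992e+00 -1.88667038e-05  9.92769432e-01] [-1.44132031 -1.35598     2.92403202] 0.0002876860374385413
(array([ 3.41, -0.5 , -0.01]), array([ 0.   ,  0.   , -0.278]))
[-0.44693521 -0.65796132  3.07621434  0.04982897]
```

>>> {"method": "play_rows", "body": {"motion": [[0, 0, -0.7, 0, 0, 0, -1], [1.7, -0.25, -0.7, 0, 0, -0.14, -1], [3.4, -0.5, -0.7, 0, 0, -0.28, -1], [3.4, -0.5, -0.2, 0, 0, -0.28, -1], [3.4, -0.5, 0, 0, 0, -0.28, -1]]}}

```text
clock: 4.05
position: [0.5907, 0.0309, 0.0497]
tool_rot: [-3.142, -0.0, 1.271]
force: [0.4, 0.9, 3.4]
grip_width: -0.0001
finger_force: 1.5
```

>>> {"method": "play_rows", "body": {"motion": [[0, 0, 0, 0, 0, 0, -1], [0, 0, 0, 0, 0, 0, -1], [0, 0, 0, 0, 0, 0, -1], [0, 0, 0, 0, 0, 0, -1], [0, 0, 0, 0, 0, 0, -1]]}}

```text
clock: 4.55
position: [0.5908, 0.0306, 0.0499]
tool_rot: [3.141, 0.0, 1.272]
force: [-0.5, -0.5, 3.4]
grip_width: -0.0001
finger_force: 1.5
```

```bash
python3 go.py 3 .050
```

```text
4.55 [0.59078041 0.03055089 0.04987537] [3.14148998e+00 2.14798056e-04 1.27222443e+00] [-0.51760184 -0.53848789  3.36352327] -7.45281139783363e-05
(array([ 3.39, -0.47, -0.01]), array([ 0.   ,  0.   , -0.282]))
```

Tracking is good, so I'll go on to the third head.

>>> {"method": "play_rows", "body": {"motion": [[0, 0, -0.7, 0, 0, 0, -1], [1.7, -0.25, -0.7, 0, 0, -0.14, -1], [3.4, -0.47, -0.7, 0, 0, -0.28, -1], [3.4, -0.47, -0.2, 0, 0, -0.28, -1], [3.4, -0.47, 0, 0, 0, -0.28, -1]]}}

```text
clock: 5.05
position: [0.5963, 0.0648, 0.0498]
tool_rot: [3.142, -0.0, 1.551]
force: [-0.4, 1.2, 3.1]
grip_width: 0.0001
finger_force: 1.5
```

>>> {"method": "play_rows", "body": {"motion": [[0, 0, 0, 0, 0, 0, -1], [0, 0, 0, 0, 0, 0, -1], [0, 0, 0, 0, 0, 0, -1], [0, 0, 0, 0, 0, 0, -1], [0, 0, 0, 0, 0, 0, -1]]}}

```text
clock: 5.55
position: [0.5964, 0.0644, 0.0499]
tool_rot: [3.141, 0.0, 1.552]
force: [-0.2, -0.1, 2.6]
grip_width: 0.0004
finger_force: 1.5
```

```bash
python3 go.py 2 .050
```

```text
5.55 [0.59637026 0.06439689 0.0498932 ] [3.14142031e+00 2.31380532e-04 1.55223219e+00] [-0.16417291 -0.09254024  2.57314905] 0.0004330992431211128
(array([ 3.35, -0.49, -0.01]), array([ 0.   ,  0.   , -0.285]))
```

>>> {"method": "play_rows", "body": {"motion": [[0, 0, -0.7, 0, 0, 0, -1], [1.7, -0.25, -0.7, 0, 0, -0.14, -1], [3.35, -0.49, -0.7, 0, 0, -0.285, -1], [3.35, -0.49, -0.2, 0, 0, -0.285, -1], [3.35, -0.49, 0, 0, 0, -0.285, -1]]}}

```text
clock: 6.05
position: [0.592, 0.0984, 0.0498]
tool_rot: [3.141, -0.0, 1.836]
force: [0.1, 0.5, 3.4]
grip_width: -0.0001
finger_force: 1.5
```

>>> {"method": "play_rows", "body": {"motion": [[0, 0, 0, 0, 0, 0, -1], [0, 0, 0, 0, 0, 0, -1], [0, 0, 0, 0, 0, 0, -1], [0, 0, 0, 0, 0, 0, -1], [0, 0, 0, 0, 0, 0, -1]]}}

```text
clock: 6.55
position: [0.5921, 0.098, 0.0499]
tool_rot: [3.141, 0.0, 1.837]
force: [0.6, -1.4, 3.1]
grip_width: 0.0001
finger_force: 1.5
```

```bash
python3 go.py 1 .050
```

```text
6.55 [0.5921124  0.09802475 0.04989481] [3.14146209e+00 2.46887909e-04 1.83722410e+00] [ 0.64361061 -1.40293615  3.10074439] 7.355088470170901e-05
(array([ 3.35, -0.48, -0.01]), array([ 0.   ,  0.   , -0.283]))
```

>>> {"method": "play_rows", "body": {"motion": [[0, 0, -0.7, 0, 0, 0, -1], [1.7, -0.25, -0.7, 0, 0, -0.14, -1], [3.35, -0.48, -0.7, 0, 0, -0.283, -1], [3.35, -0.48, -0.2, 0, 0, -0.283, -1], [3.35, -0.48, 0, 0, 0, -0.283, -1]]}}

```text
clock: 7.05
position: [0.5786, 0.1293, 0.0498]
tool_rot: [3.142, -0.0, 2.119]
force: [-0.7, -0.2, 2.4]
grip_width: 0.0001
finger_force: 1.5
```

>>> {"method": "play_rows", "body": {"motion": [[0, 0, 0, 0, 0, 0, -1], [0, 0, 0, 0, 0, 0, -1], [0, 0, 0, 0, 0, 0, -1], [0, 0, 0, 0, 0, 0, -1], [0, 0, 0, 0, 0, 0, -1]]}}

```text
clock: 7.55
position: [0.5787, 0.129, 0.0499]
tool_rot: [3.142, 0.0, 2.12]
force: [-0.1, -1.0, 2.6]
grip_width: -0.0
finger_force: 1.5
```

```bash
python3 go.py 0 .050
```

```text
7.55 [0.57867581 0.1290479  0.04989036] [3.14152561e+00 2.82105258e-04 2.12017851e+00] [-0.12270673 -1.04063311  2.56199631] -2.53336323184785e-05
(array([ 3.36, -0.48, -0.01]), array([ 0.   ,  0.   , -0.284]))
```

>>> {"method": "play_rows", "body": {"motion": [[0, 0, -0.7, 0, 0, 0, -1], [1.7, -0.25, -0.7, 0, 0, -0.14, -1], [3.36, -0.48, -0.7, 0, 0, -0.284, -1], [3.36, -0.48, -0.2, 0, 0, -0.284, -1], [3.36, -0.48, 0, 0, 0, -0.284, -1]]}}

```text
clock: 8.05
position: [0.557, 0.1555, 0.0498]
tool_rot: [3.141, -0.0, 2.403]
force: [-1.0, 0.5, 2.9]
grip_width: -0.0
finger_force: 1.5
```

>>> {"method": "play_rows", "body": {"motion": [[0, 0, 0, 0, 0, 0, -1], [0, 0, 0, 0, 0, 0, -1], [0, 0, 0, 0, 0, 0, -1], [0, 0, 0, 0, 0, 0, -1], [0, 0, 0, 0, 0, 0, -1]]}}

```text
clock: 8.55
position: [0.5571, 0.1552, 0.0499]
tool_rot: [3.142, 0.0, 2.404]
force: [-0.2, -0.9, 2.7]
grip_width: 0.0
finger_force: 1.5
```

>>> {"method": "play_rows", "body": {"motion": [[0, 0, -1, 0, 0, 0, -1], [0, 0, -4, 0, 0, 0, -1], [0, 0, -8, 0, 0, 0, -1], [0, 0, -12, 0, 0, 0, -1], [0, 0, -14, 0, 0, 0, -1]]}}

```text
clock: 9.05
position: [0.5576, 0.1558, 0.1937]
tool_rot: [3.138, 0.002, 2.405]
force: [0.0, 0.4, -0.7]
grip_width: 0.0001
finger_force: 0.0
```

>>> {"method": "play_rows", "body": {"motion": [[4, 0, 0, 0, 0, 0, -1], [8, 0, 0, 0, 0, 0, -1], [12, 0, 0, 0, 0, 0, -1], [16, 0, 0, 0, 0, 0, -1], [16, 0, 0, 0, 0, 0, -1]]}}

```text
clock: 9.55
position: [0.4347, 0.2667, 0.1905]
tool_rot: [3.141, -0.002, 2.411]
force: [1.5, -0.4, -0.1]
grip_width: -0.0
finger_force: 0.0
```

Run:
```python
import cv2,numpy as np
from workcell import viewer
a=[]
for n,(u0,v0,u1,v1) in dict(top=(180,140,300,230),side=(208,130,328,220)).items():
    p,_=viewer.grab_frame(n);a.append(cv2.resize(p[v0:v1,u0:u1,::-1],(400,300),interpolation=cv2.INTER_CUBIC))
cv2.imwrite("pics/d.png",np.hstack(a))
```

```text
(no output)
```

View pics/d.png

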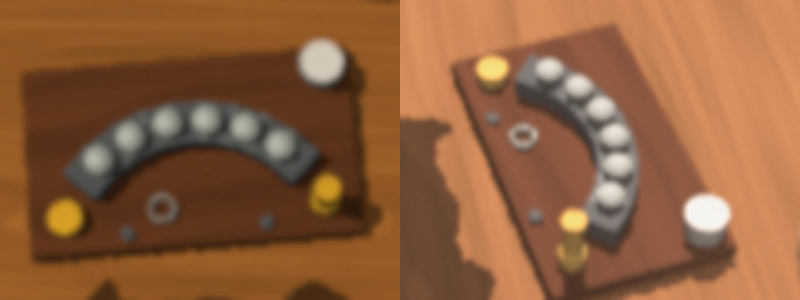

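All six heads are up, and the post (325,190), disc, ring and tin are where they were; the arm is clear of the jig.

```bash
python3 -c "from workcell import bot;print(bot.job_done())"
```

```text
the job is handed in; nothing more can be done
None
```

I pressed all six pin heads in turn from the post end (pin 5 to pin 0), each dipping about 4 mm by the measured tip height and force; the last picture shows all six back up and the post, disc, ring and tin in place, and I handed the job in at about 10 s, with no verdict returned.

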